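# Clamp the mould and start the screw of a handle-mould press

### The arm

A 6-joint arm with a two-finger parallel gripper is mounted at the origin on the work surface. World frame = base frame: x ahead of the robot, y to its left, z up, the work surface at z = 0. Lengths are in m, angles in rad, forces in N, time in s.
With the tool pointing down it reaches from about 0.3 to 0.775 m from the base axis. Payload 14.6 kg.
Tool frame: the origin (TCP) lies on the centre line of the jaws, within the pads' length; the fingertips stand 8 mm ahead of it and the grasp point (between the pads) lies 11 mm behind it; z points along the fingers, y is the line along which they close (so a half turn about z gives the same grasp; the last joint's range is limited). The gripper opens to 94 mm and grips with 3 to 60 N. Pads are 16 mm wide; open, the fingers measure 119 mm over their backs; the gripper's body (75 mm by 177 mm) begins 78 mm behind the grasp point.
Start: joints at [-1.354, 0.3, 1.521, -0, 1.321, -0.067], TCP at [0.154, -0.528, 0.213] pointing down, gripper open.
Joint ranges: [-3.03, 3.03], [-0.79, 2.21], [0.23, 2.52], [-1.04, 4.18], [0, 3.07], [-2.55, 2.55]. Speed limits (rad/s): [2.22, 2.22, 2.57, 3.14, 3.14, 3.14].

### API

Orientations are given as a unit quaternion [w, x, y, z].
In Python, from cell import sensors, get_image, ctrl gives the robot as it stands.
- The arm moves only by the shell command python3 -m jog 'ROWS' [FORCE]. ROWS is JSON, a list of rows, each a list of 7 numbers: the turn, a rotation vector about the tool's x, y, z in units of 6 degrees (1.0 is 6 degrees), then the shift along the tool's x, y, z in units of 30 mm (1.0 is 30 mm), then the opening, from 0 (shut) to 1 (fully open). In form: [[rx, ry, rz, tx, ty, tz, gripper], ...]. A call has 1 to 20 rows; each row shifts and turns the commanded pose from where the row before left it, along the tool's axes as they then stand; what a row does not reach is not made up. A row lasts 1/12 s, in which the tool goes at most 41.7 mm and 7.16 degrees, less where a joint would pass 70% of its speed; a pose out of reach is approached as far as the arm can. A call is refused whole if a number of a shift passes 1 or a number of a turn 1, either way. A call with a gripper value outside its range is refused whole. The fingers move at their own pace and stop on an object; FORCE is the grip in N (left out, the last holds). Time passes only in rows, so rows that do not move let the fingers close. It gives the time, the measured TCP pose, the force, the opening and the grip force at its end, in the units of the state.
- sensors.get_obs(): the state, without advancing time (a new reading comes with each control period).
- get_image(name): name is "scene" or "top" or "wrist"; returns a dict with "image" (480x640x3 uint8, blue, green, red), "depth" (480x640 float32, m along the optical axis (not along the pixel's ray), 0 where there is no reading), "fx", "fy", "cx", "cy" (pixels), "dist_coeffs" ([k1, k2, p1, p2, k3] as OpenCV has them; the pictures are not rectified), "origin" and "rotation" of the camera in the world. Camera axes: x right, y down, z forward; pixel columns grow to the right and rows downward; lengths in m; the calibration is good to about 2 mm. A picture is of the moment at which its call begins.
- ctrl.sign_off(): hands the job in; it is judged then, once.
The state is a dict: "time_s": time; "qpos": joint angles; "joint_vel": joint speeds; "joint_torque": joint torques, N m; "position": TCP position; "eef_rot": TCP orientation; "force": force on the tool from outside, world axes, zero at the start; "torque": the same for the moment, N m; "grip_width": finger opening in m; "gripper_force": force on a finger pad.
Only numpy, scipy, OpenCV 4.12 (cv2) and the standard library are available. Lean on these libraries where they do the work, as an engineer would, in place of code of your own. Each camera call takes 0.05 s, during which the arm holds its last target. There are 200 camera calls.

### The job

In the small mug-handle press, swing the clamp lever down shut so that the plaster mould is held, then start the crank screw in its threaded boss without crossing the thread: turn the crank backward (counter-clockwise seen from above) until the screw is felt to drop, then turn it forward (clockwise) one full turn from there. Finish with the gripper still gripping the crank's wooden handle with the screw started and at rest; do not let go, and leave the other things on the table alone.

Things in the scene. Friction and masses are not known exactly. Their poses are not given: they have to be found in the camera images.
- press: Low press fixed to the table. Dark steel bed 130 x 270 x 12 mm (x -65 to 65, y -95 to 175), origin on the table below the screw axis, z up. Grey posts (70 x 18 mm, at y -65 and 62) carry a steel bridge 70 x 150 mm, top 94 mm up, over a plaster mould. On it a round threaded boss, 44 mm across, holds the screw. Lever at the bed's +y end, in a steel socket block 42 mm wide in x, 62 mm high.
- boss_top (a point): Centre of the boss's top face, on the vertical screw axis, 112 mm above the table.
- lever (a joint): Clamp lever angle: 0 = shut (lying level, pointing along the press's +y), grows as its free end rises, 1.5 = upright. It turns about the press's x axis and stays where it is left (stiff: about 1.5 N at the tip). Starts raised.
- lever_hinge (a point): Pivot of the clamp lever, 55 mm above the table, 98 mm from the screw axis along the press's +y.
- lever_tip (a point): Point on the lever's centre line 77 mm from the pivot, 16 mm short of its round end. The lever is a plain steel bar 14 mm wide (along the press's x) and 10 mm thick (16 mm at the round end).
- crank (a joint): Turn of crank and screw, rad, over full turns; grows counter-clockwise from above (backward; right-hand thread). At 0 the arm points along the press's -x: handle at angle pi + value. Under 2 N at the handle. Starts on the flat end of the first thread; forward (negative) it jams within 2.3 rad; backward it drops after 0.6 to 2.4 rad, unknown beforehand; then forward runs down the thread.
- screw (a joint): Height of screw and crank, m: 0 at the start on the flat thread end; about -0.008 once dropped; then follows the thread of 8 mm lead, about -0.016 one forward turn later (2 mm of up-and-down play). Only its own weight (about 6 N) makes it drop, in about 0.1 s: a firm grip on the handle can hold it up.
- grip: Wooden crank handle: upright round knob 22 mm across (18 at the top), 45 mm high, 50 mm from the screw axis. It spins freely about its own upright axis, so it can be led in a circle without turning the gripper. Origin at its underside, 147 mm above the table when joint screw is 0; z up. Steel arm below it 20 mm wide, top 2 mm below the handle; hub 36 mm across, 1 mm higher than the arm.
- grip_mid (a point): Centre of the wooden handle, 24 mm above its underside: the point to pinch.
- mug_a: Unglazed small mug, 48 mm across, 50 mm high, beside the press; bystander. Origin under its middle, as for all loose things.
- mug_b: Another such mug beyond the press; bystander.
- jar: Small amber jar, 48 mm across, 62 mm high, beyond the press; bystander.
- brush: Brush lying near the press; bystander.
- mug_c: Small mug to the robot's right; bystander.
- mug_d: Small mug to the robot's right; bystander.
- ring: Steel ring 60 mm across, 12 mm high, to the robot's left; bystander.
- halfmould: Loose plaster half mould 90 x 70 x 40 mm, to the robot's left; bystander.

How it is judged:
By the outcome, as a careful person would: the job done as asked, in the order asked, and still so for the second after the job is handed in, while the arm keeps its last pose, push and grip.
It also fails if it takes over 72 s, if anything falls off the work surface, if the arm or the gripper's body presses on something with over 40 N, if the wrist force passes 120 N, or if a joint passes its speed limit or range.

## Working session

There is one attempt and no reset: what is moved stays moved. The work goes in short steps, Python scripts to look and compute and a shell command to move; the robot and the scene stay as the last step left them, time stands still between calls to the robot, and variables do not carry over. Pictures are saved under pics/ and viewed, at most 10 in all, crops included, and the job is handed in when it is done.

```bash
mkdir -p pics; ls; python3 - <<'E'
from cell import sensors,get_image
import cv2,numpy as np
o=sensors.get_obs();print({k:np.round(v,3) for k,v in o.items()})
for n in("scene","top"):
    d=get_image(n);cv2.imwrite(f"pics/{n}0.png",d["image"]);np.savez(f"{n}0.npz",**d)
    print(n,d["fx"],d["cx"],d["cy"],d["dist_coeffs"],d["origin"],np.round(d["rotation"],3).tolist())
E
```

```text
pics
{'time_s': np.float64(0.0), 'qpos': array([-1.354,  0.3  ,  1.522, -0.   ,  1.321, -0.067]), 'joint_vel': array([-0.   , -0.   ,  0.002,  0.002,  0.001,  0.   ]), 'joint_torque': array([ 0.0000e+00, -5.3182e+01, -3.5273e+01,  7.1000e-02,  2.4000e-02,
       -0.0000e+00]), 'position': array([ 0.154, -0.528,  0.213]), 'eef_rot': array([-0.001,  0.99 ,  0.141, -0.   ]), 'force': array([ 0.619,  0.178, -0.045]), 'torque': array([ 0.003, -0.014,  0.001]), 'gripper_force': np.float64(0.0), 'grip_width': np.float64(0.094)}
scene 497.34450780966205 320.32513688648544 233.55413132528165 [-0.07759355  0.          0.          0.          0.        ] [1.26100319 0.09358546 0.85015863] [-0.255, 0.597, 0.705, -0.284]
top 587.8285647294674 325.3783392491417 235.42299874715488 [-0.16467002  0.          0.          0.          0.        ] [ 0.43613623 -0.00313994  1.68803289] [-0.031, 0.715, -0.698, 0.03]
```

View pics/scene0.png

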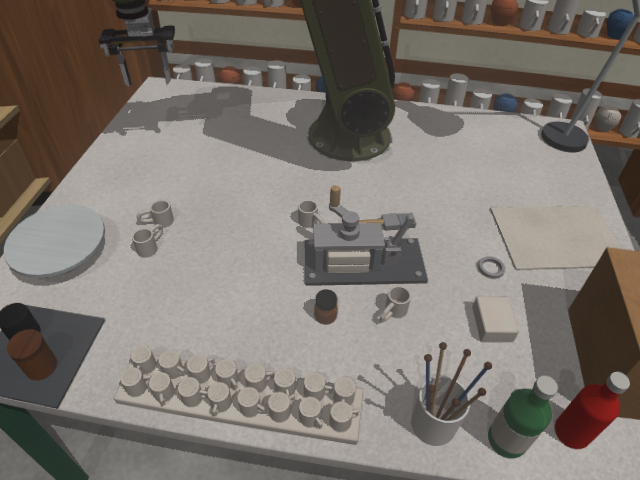

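View pics/top0.png

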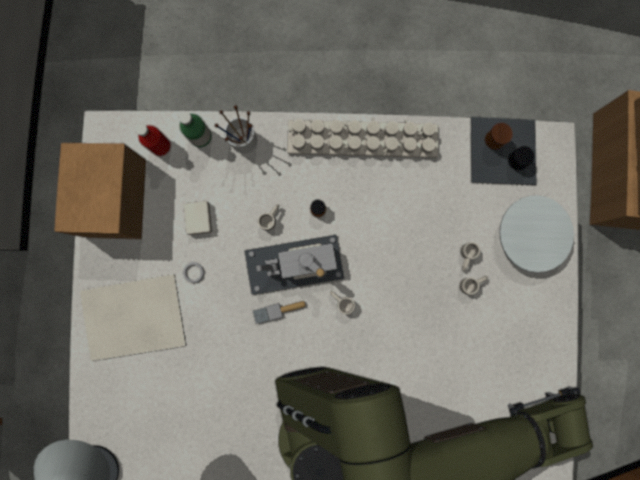

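The scene view shows the press at about (365,250), with the crank knob at (335,197) and the lever raised at (400,225). In the top view the bed is at about (294,264), with its +y end to the left, and the knob is near (320,271).

```bash
cat > h.py <<'E'
import numpy as np,cv2
from scipy.spatial.transform import Rotation as R
def K(d): return np.array([[d["fx"],0,d["cx"]],[0,d["fy"],d["cy"]],[0,0,1.]])
def rot(d):
    q=d["rotation"]; q=np.array(q)
    return q if q.shape==(3,3) else R.from_quat(q[[1,2,3,0]]).as_matrix()
def ray(d,uv):
    n=cv2.undistortPoints(np.array(uv,float).reshape(-1,1,2),K(d),np.array(d["dist_coeffs"]))[:,0]
    return np.c_[n,np.ones(len(n))]@rot(d).T
def onplane(d,uv,z):
    r=ray(d,uv);o=np.array(d["origin"]);return o+r*((z-o[2])/r[:,2:])
def pts(d,mask=None):
    v,u=np.nonzero((d["depth"]>0)&(True if mask is None else mask))
    r=ray(d,np.c_[u,v]);return np.array(d["origin"])+r*d["depth"][v,u][:,None],np.c_[u,v]
def proj(d,p):
    Rm=rot(d);t=-Rm.T@np.array(d["origin"])
    return cv2.projectPoints(np.array(p,float).reshape(-1,1,3),cv2.Rodrigues(Rm.T)[0],t,K(d),np.array(d["dist_coeffs"]))[0][:,0]
E
python3 - <<'E'
from h import *
d=dict(np.load("top0.npz"));im=d["image"]
hsv=cv2.cvtColor(im,cv2.COLOR_BGR2HSV)
m=np.zeros(im.shape[:2],np.uint8);m[228:302,238:352]=1
dark=((hsv[...,2]<75)&(m>0)).astype(np.uint8)
dark=cv2.morphologyEx(dark,cv2.MORPH_OPEN,np.ones((3,3)))
c=max(cv2.findContours(dark,0,2)[0],key=cv2.contourArea)
b=cv2.boxPoints(cv2.minAreaRect(c));P=onplane(d,b,.012);print("bed",b.round(1).tolist(),P.round(4).tolist(),P.mean(0),[np.linalg.norm(P[i]-P[i-1]) for i in range(4)])
p,uv=pts(d,m>0)
for lo,hi in((.085,.1),(.105,.12),(.14,.2)):
    s=p[(p[:,2]>lo)&(p[:,2]<hi)];print(lo,len(s),s.mean(0),s.min(0),s.max(0))
big=cv2.resize(im[225:325,235:365],None,fx=6,fy=6,interpolation=cv2.INTER_CUBIC)[:600,:780]
s=dict(np.load("scene0.npz"))
b2=cv2.resize(s["image"][175:295,295:435],None,fx=5,fy=5,interpolation=cv2.INTER_CUBIC)
cv2.imwrite("pics/topc.png",cv2.convertScaleAbs(big,alpha=1.6));cv2.imwrite("pics/scenec.png",b2)
E
```

```text
bed [[245.10000610351562, 250.3000030517578], [337.0, 235.0], [344.3999938964844, 279.1000061035156], [252.39999389648438, 294.3999938964844]] [[0.533, 0.2305, 0.012], [0.5835, -0.0317, 0.012], [0.458, -0.0556, 0.012], [0.4077, 0.2052, 0.012]] [0.4955421  0.08711676 0.012     ] [np.float64(0.12786403011299838), np.float64(0.26705684787006334), np.float64(0.12773366801719), np.float64(0.26559817501743005)]
0.085 1101 [0.50610278 0.05165931 0.09277114] [ 0.45844658 -0.02967389  0.08500535] [0.55153148 0.16022378 0.09998294]
0.105 64 [0.49748046 0.0843849  0.11113848] [0.47552383 0.00089458 0.10558524] [0.52454611 0.16867025 0.11928068]
0.14 264 [0.49113977 0.04538229 0.15363329] [0.46216254 0.00219216 0.14007996] [0.52243632 0.18184888 0.19774761]
```

View pics/topc.png

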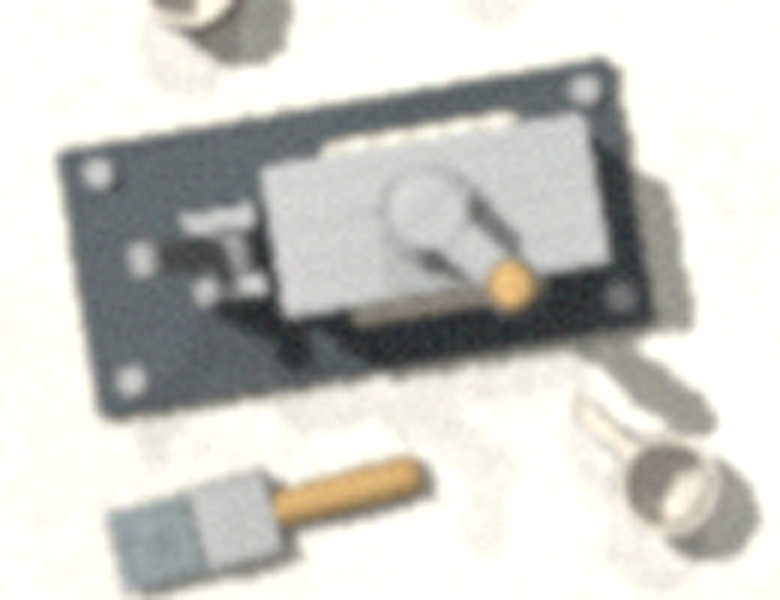

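View pics/scenec.png

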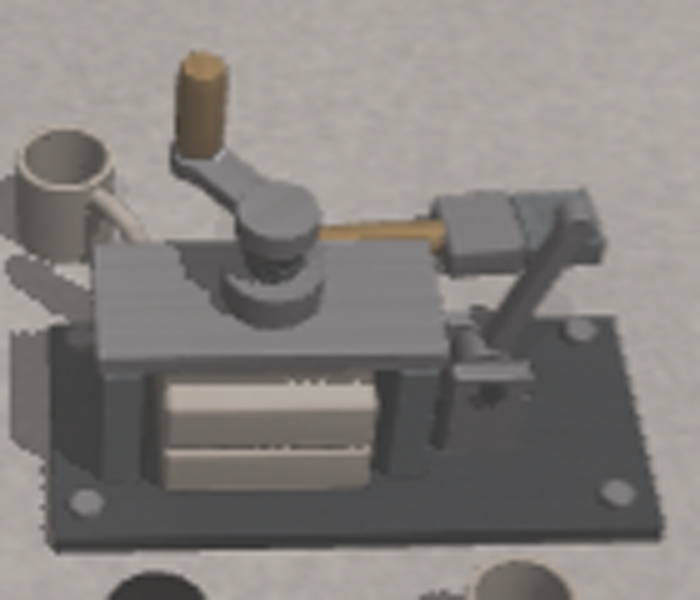

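The top crop shows the knob top at (512,285), the hub at (430,205), and the lever's round end at (142,258). The scene crop shows the knob top at (203,62) and the lever's round end at (577,220), so the lever is raised and leaning outward.

```bash
python3 - <<'E'
from h import *
t=dict(np.load("top0.npz"));s=dict(np.load("scene0.npz"))
T=lambda u,v:(u/6+235,v/6+225)
S=lambda u,v:(u/5+295,v/5+175)
def tri(a,b):
    r1=ray(t,[a])[0];r2=ray(s,[b])[0];o1=t["origin"];o2=s["origin"]
    k=np.linalg.lstsq(np.c_[r1,-r2],o2-o1,rcond=None)[0];p,q=o1+k[0]*r1,o2+k[1]*r2;return ((p+q)/2).round(4),np.linalg.norm(p-q).round(4)
print("knobtop",tri(T(512,285),S(203,62)), onplane(t,[T(512,285)],.192),onplane(s,[S(203,62)],.192))
print("hub",onplane(t,[T(428,205)],.146),onplane(s,[S(280,205)],.146))
print("levtip",tri(T(142,258),S(577,220)))
br=[T(262,165),T(580,112),T(608,262),T(288,318)]
B=onplane(t,br,.094);print("bridge",B.round(4).tolist(),B.mean(0))
print(np.degrees(np.arctan2(-(B[0]-B[1])[0],(B[0]-B[1])[1])))
E
```

```text
knobtop (array([0.4709, 0.0127, 0.1897]), np.float64(0.0024)) [[0.47095622 0.01150526 0.192     ]] [[0.47352653 0.01416299 0.192     ]]
hub [[0.5060809  0.04957539 0.146     ]] [[0.50431776 0.05253606 0.146     ]]
levtip (array([0.48  , 0.176 , 0.1355]), np.float64(0.001))
bridge [[0.5247, 0.1271, 0.094], [0.5523, -0.0164, 0.094], [0.4847, -0.0306, 0.094], [0.4558, 0.1132, 0.094]] [0.50435365 0.04832737 0.094     ]
10.895381267677871
```

```bash
python3 -m jog '[[0,0,-1,0,0,-0.1,0],[0,0,-1,0,0,-0.1,0],[0,0,-1,0,0,-0.1,0],[0,0,-1,0,0,-0.1,0],[0,0,-1,0,0,-0.1,0],[0,0,-1,0,0,-0.1,0],[0,0,-1,0,0,-0.1,0],[0,0,-1,0,0,-0.1,0],[0,0,-1,0,0,-0.1,0],[0,0,-1,0,0,-0.1,0],[0,0,-1,0,0,-0.1,0],[0,0,-1,0,0,-0.1,0],[0,0,-1,0,0,-0.1,0],[0,0,-1,0,0,-0.1,0],[0,0,-0.1,0,0,0,0]]' 20
python3 -m jog '[[0,0,0,0.84,0.63,0,0],[0,0,0,0.84,0.63,0,0],[0,0,0,0.84,0.63,0,0],[0,0,0,0.84,0.63,0,0],[0,0,0,0.84,0.63,0,0],[0,0,0,0.84,0.63,0,0],[0,0,0,0.84,0.63,0,0],[0,0,0,0.84,0.63,0,0],[0,0,0,0.84,0.63,0,0],[0,0,0,0.84,0.63,0,0],[0,0,0,0.84,0.63,0,0],[0,0,0,0.84,0.63,0,0],[0,0,0,0.84,0.63,0,0],[0,0,0,0.84,0.63,0,0],[0,0,0,0.84,0.63,0,0],[0,0,0,0.84,0.63,0,0],[0,0,0,0.84,0.63,0,0],[0,0,0,0.84,0.63,0,0],[0,0,0,0.84,0.63,0,0],[0,0,0,0.84,0.63,0,0]]'
python3 -m jog '[[0,0,0,0.84,0.63,0,0],[0,0,0,0.84,0.63,0,0],[0,0,0,0.84,0.63,0,0],[0,0,0,0.84,0.63,0,0],[0,0,0,0,0,0,0],[0,0,0,0,0,0,0]]'
cat > st.py <<'E'
from h import *
from cell import sensors
O=np.array([.504,.0485]);Y=.19
o=sensors.get_obs();p=o["position"];w=o["eef_rot"]
Rm=R.from_quat(np.array(w)[[1,2,3,0]]).as_matrix()
c,s=np.cos(Y),np.sin(Y);q=np.array([[c,s],[-s,c]])@(p[:2]-O)
print("t",round(o["time_s"],2),"pos",p.round(4),"press",q.round(4),"yaw",np.degrees(np.arctan2(Rm[1,0],Rm[0,0])).round(1),"zax",Rm[:,2].round(3),"F",o["force"].round(2),"w",round(o["grip_width"],4),"gf",round(o["gripper_force"],1),"q6",o["qpos"][5].round(2))
E
python3 st.py; python3 -c "
from cell import get_image;import cv2
cv2.imwrite('pics/s1.png',cv2.resize(get_image('scene')['image'][90:300,260:500],None,fx=2.5,fy=2.5))"
```

```text
time_s: 1.35
position: [0.154, -0.528, 0.2557]
eef_rot: [0.0, 0.635, 0.772, -0.0]
force: [-0.9, -0.3, -0.6]
grip_width: 0.0009
gripper_force: 0.0
time_s: 3.02
position: [0.4306, 0.0399, 0.2553]
eef_rot: [-0.0, 0.638, 0.77, -0.0]
force: [0.7, -0.4, 0.1]
grip_width: 0.0005
gripper_force: 0.0
time_s: 3.52
position: [0.4854, 0.1523, 0.2545]
eef_rot: [-0.001, 0.637, 0.771, -0.001]
force: [0.7, -0.7, 0.2]
grip_width: 0.0005
gripper_force: 0.0
t 3.52 pos [0.4854 0.1523 0.2545] press [0.0014 0.1055] yaw 100.8 zax [-0.002 -0.    -1.   ] F [ 0.69 -0.71  0.19] w 0.0005 gf 0.0 q6 0.04
```

View pics/s1.png

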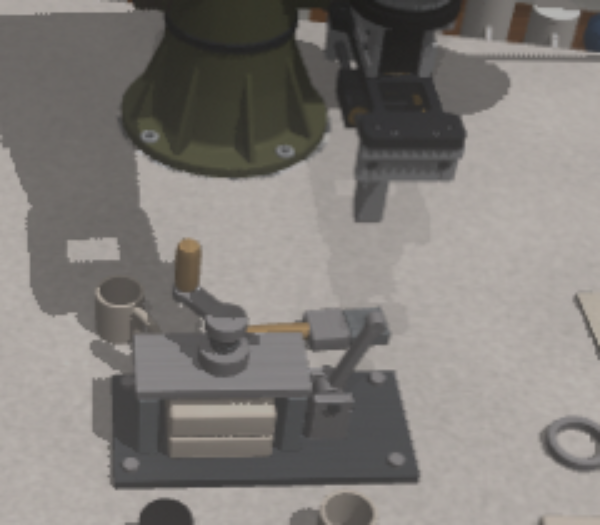

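The picture shows the closed fingers hovering at (368,200), above and inboard of the lever. The lever is clear of them.

```bash
python3 -m jog '[[0,0,0,-0.12,0,0.5,0],[0,0,0,0,-0.05,0.9,0],[0,0,0,0,0,0.9,0],[0,0,0,0,0,0.9,0],[0,0,0,0,0,0.85,0],[0,0,0,0,0,0,0],[0,0,0,0,0,0,0]]' && python3 st.py && python3 -m jog '[[0,0,0,0.17,0,0.03,0],[0,0,0,0.17,0,0.02,0],[0,0,0,0.21,0,0.09,0],[0,0,0,0.21,0,0.09,0],[0,0,0,0.2,0,0.135,0],[0,0,0,0.2,0,0.135,0],[0,0,0,0.17,0,0.17,0],[0,0,0,0.17,0,0.17,0]]' && python3 st.py; python3 -c "
from cell import get_image;import cv2
cv2.imwrite('pics/s2.png',cv2.resize(get_image('scene')['image'][150:300,290:450],None,fx=3.5,fy=3.5))"
```

```text
time_s: 4.15
position: [0.4843, 0.1468, 0.1341]
eef_rot: [-0.0, 0.638, 0.77, -0.001]
force: [0.5, 1.5, 1.2]
grip_width: 0.0005
gripper_force: 0.0
t 4.15 pos [0.4843 0.1468 0.1341] press [-0.0008  0.1002] yaw 100.7 zax [-0.001 -0.    -1.   ] F [0.49 1.49 1.21] w 0.0005 gf 0.0 q6 0.03
time_s: 4.82
position: [0.4761, 0.1925, 0.1082]
eef_rot: [-0.0, 0.637, 0.771, 0.0]
force: [0.9, -0.1, 0.9]
grip_width: 0.0006
gripper_force: 0.8
t 4.82 pos [0.4761 0.1925 0.1082] press [-0.0002  0.1467] yaw 100.9 zax [-0.  0. -1.] F [ 0.87 -0.09  0.87] w 0.0006 gf 0.8 q6 0.12
```

View pics/s2.png

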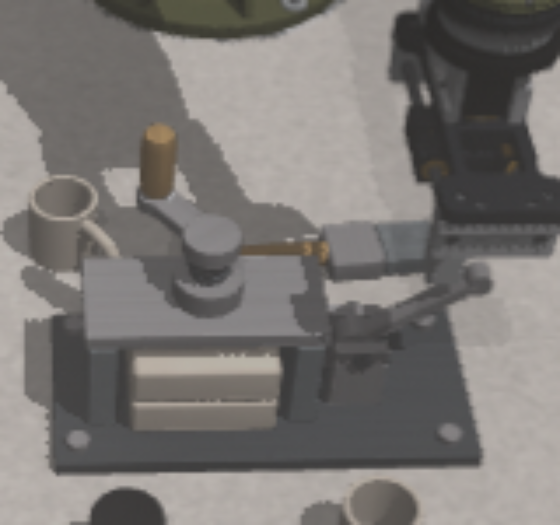

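The lever is now about halfway down, with its end at (480,275), and the finger is pressing on it. I'll carry on along the arc.

```bash
python3 -m jog '[[0,0,0,0.13,0,0.2,0],[0,0,0,0.13,0,0.2,0],[0,0,0,0.08,0,0.22,0],[0,0,0,0.08,0,0.22,0],[0,0,0,0.04,0,0.23,0],[0,0,0,0.04,0,0.15,0],[0,0,0,0,0,0,0]]' && python3 st.py && python3 -m jog '[[0,0,0,0,0,0.07,0],[0,0,0,0,0,0,0]]' && python3 st.py&& python3 -m jog '[[0,0,0,0,0,0.07,0],[0,0,0,0,0,0,0]]' && python3 st.py
```

```text
time_s: 5.45
position: [0.4729, 0.2064, 0.0709]
eef_rot: [-0.0, 0.637, 0.771, -0.001]
force: [0.5, 0.2, -0.3]
grip_width: 0.0004
gripper_force: 0.0
t 5.45 pos [0.4729 0.2064 0.0709] press [-0.0007  0.161 ] yaw 100.9 zax [-0.002 -0.001 -1.   ] F [ 0.49  0.2  -0.26] w 0.0004 gf 0.0 q6 0.15
time_s: 5.62
position: [0.4734, 0.2064, 0.0699]
eef_rot: [-0.0, 0.637, 0.771, -0.0]
force: [-0.6, -0.2, 0.6]
grip_width: 0.0002
gripper_force: 0.0
t 5.62 pos [0.4734 0.2064 0.0699] press [-0.0002  0.1609] yaw 100.9 zax [-0. -0. -1.] F [-0.59 -0.23  0.58] w 0.0002 gf 0.0 q6 0.15
time_s: 5.78
position: [0.4736, 0.2065, 0.0682]
eef_rot: [0.0, 0.637, 0.771, 0.0]
force: [-1.9, -0.8, 1.1]
grip_width: 0.0005
gripper_force: 1.2
t 5.78 pos [0.4736 0.2065 0.0682] press [0.     0.1609] yaw 100.9 zax [ 0.001  0.    -1.   ] F [-1.94 -0.75  1.13] w 0.0005 gf 1.2 q6 0.15
```

```bash
for i in 1; do python3 -m jog '[[0,0,0,0,0,0.07,0],[0,0,0,0,0,0,0]]' | grep -E "force:|pos"; python3 -m jog '[[0,0,0,0,0,0.05,0],[0,0,0,0,0,0,0]]'| grep -E "force:|pos"; python3 -m jog '[[0,0,0,0,0,0.04,0],[0,0,0,0,0,0,0]]'| grep -E "force:|pos"; done
```

```text
position: [0.4738, 0.2067, 0.0678]
force: [-9.4, -2.9, 24.4]
gripper_force: 12.0
position: [0.474, 0.2067, 0.0674]
force: [-15.1, -6.1, 40.5]
gripper_force: 19.8
position: [0.4741, 0.2068, 0.0671]
force: [-20.7, -6.7, 51.9]
gripper_force: 26.1
```

```bash
python3 -m jog '[[0,0,0,0,0,-0.3,0],[0,0,0,0,0,-0.8,0],[0,0,0,0,0,-1,0],[0,0,0,0,0,-1,0],[0,0,0,0,0,-1,0.5],[0,0,0,0,0,-1,0.5],[0,0,0,0,0,-1,0.5],[0,0,0,-0.9,-0.18,0,0.5],[0,0,0,-0.9,-0.18,0,0.5],[0,0,0,-0.9,-0.18,0,0.5],[0,0,0,-0.9,-0.19,0,0.5],[0,0,0,-0.9,-0.19,0,0.5],[0,0,0,-0.9,-0.19,0,0.5],[0,0,0,-0.93,-0.19,0,0.5],[0,0,0,0,0,0,0.5],[0,0,0,0,0,0,0.5]]' | tail -3
python3 -m jog '[[0,0,1,0,0,0,0.5],[0,0,1,0,0,0,0.5],[0,0,1,0,0,0,0.5],[0,0,1,0,0,0,0.5],[0,0,1,0,0,0,0.5],[0,0,1,0,0,0,0.5],[0,0,1,0,0,0,0.5],[0,0,1,0,0,0,0.5],[0,0,0.87,0,0,0,0.5],[0,0,0,0,0,0,0.5],[0,0,0,0,0,0,0.5]]' 5 >/dev/null; python3 st.py
python3 - <<'E'
from h import *
from cell import get_image
w=get_image("wrist");s=get_image("scene");np.savez("w1.npz",**w);np.savez("s3.npz",**s)
a=cv2.resize(w["image"],(400,300));b=cv2.resize(s["image"][165:285,290:450],(400,300))
cv2.imwrite("pics/c3.png",np.hstack([a,b]));print(w["origin"],rot(w).round(2).tolist())
E
```

```text
force: [-0.3, -0.0, -0.1]
grip_width: 0.047
gripper_force: 0.0
t 8.53 pos [0.4709 0.0135 0.2461] press [-0.0391 -0.0282] yaw 47.9 zax [ 0.  0. -1.] F [-0.09  0.09 -1.37] w 0.0468 gf 0.0 q6 0.69
[0.52186836 0.07166657 0.41800838] [[0.74, -0.65, -0.18], [-0.67, -0.71, -0.2], [0.0, 0.27, -0.96]]
```

View pics/c3.png

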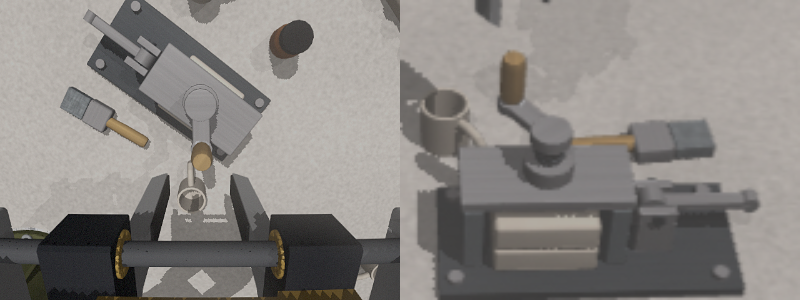

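The right half of the picture shows the lever lying level, so it is shut. In the left half (wrist view) the knob top is at about (203,148) and the hub at (200,98). I'll measure both from this near view.

```bash
python3 - <<'E'
from h import *
for n in("w1","s3","top0"):
    d=dict(np.load(n+".npz"));p,uv=pts(d);im=d["image"]
    hsv=cv2.cvtColor(im,cv2.COLOR_BGR2HSV)[uv[:,1],uv[:,0]]
    near=np.hypot(p[:,0]-.5,p[:,1]-.045)<.09
    wood=near&(hsv[:,1]>80)&(hsv[:,0]<25)&(p[:,2]>.14)&(p[:,2]<.2)
    a=p[wood];zt=np.percentile(a[:,2],97);t=wood&(p[:,2]>zt-.004);
    c,r=cv2.minEnclosingCircle(uv[t].astype(np.float32));k=onplane(d,[c],.192)[0]
    print(n,"wood",len(a),"ztop",zt.round(4),"top mean",p[t].mean(0).round(4),"circ",k.round(4), r, np.ptp(p[t],0).round(4))
    h=near&(hsv[:,1]<60)&(p[:,2]>.142)&(p[:,2]<.152);b=p[h]
    hh=b[np.hypot(b[:,0]-.504,b[:,1]-.049)<.022];print(" hub",len(hh),hh.mean(0).round(4),((hh.min(0)+hh.max(0))/2).round(4))
    g=near&(np.abs(p[:,2]-.094)<.004)&(hsv[:,1]<60)
    bc=cv2.minAreaRect((p[g][:,:2]*1000).astype(np.float32));print(" bridge",len(p[g]),bc)
E
```

```text
w1 wood 1125 ztop 0.1922 top mean [0.4727 0.0146 0.1909] circ [0.4733 0.0153 0.192 ] 15.634665489196777 [0.0181 0.018  0.0049]
 hub 2441 [0.5034 0.05   0.1456] [0.5031 0.0487 0.1454]
 bridge 13040 ((504.9078063964844, 50.25794219970703), (70.73785400390625, 150.91770935058594), 11.055474281311035)
s3 wood 69 ztop 0.1925 top mean [0.4742 0.0137 0.1907] circ [0.4755 0.0142 0.192 ] 3.6401548385620117 [0.0164 0.0151 0.0056]
 hub 185 [0.5046 0.0493 0.1447] [0.5047 0.0483 0.1454]
 bridge 1352 ((504.99822998046875, 49.83080291748047), (73.82506561279297, 150.20297241210938), 11.262130737304688)
top0 wood 45 ztop 0.1966 top mean [0.4712 0.0136 0.1947] circ [0.4719 0.0136 0.192 ] 3.140159845352173 [0.0128 0.0127 0.005 ]
 hub 108 [0.5037 0.049  0.1455] [0.5039 0.0477 0.1467]
 bridge 821 ((505.19805908203125, 49.20288848876953), (69.85749816894531, 149.5906982421875), 11.19690227508545)
```

```bash
sed -i 's/^O=.*/O=np.array([.5050,.0502]);Y=.193/' st.py; cat > hub.py <<'E'
# height of hub top on the screw axis; exits 1 once dropped
from h import *
from cell import get_image,sensors
import sys
O=np.array([.505,.0502])
r=[]
for n in("wrist","scene"):
    d=get_image(n);p,uv=pts(d);k=(np.hypot(*(p[:,:2]-O).T)<.013)&(p[:,2]>.115)&(p[:,2]<.155)
    r.append((round(float(np.median(p[k,2])),4) if k.any() else None,int(k.sum())))
o=sensors.get_obs();v=o["position"][:2]-O
print("hub",r,"ang",np.degrees(np.arctan2(v[1],v[0])).round(1)%360,"rad",np.hypot(*v).round(4),"z",o["position"][2].round(4),"F",o["force"].round(1),"w",round(o["grip_width"],4),"t",round(o["time_s"],1))
z=[a for a,c in r if c>20]
sys.exit(1 if z and min(z)<.1415 else 0)
E
python3 -m jog '[[0,0,0,0.04,0.03,0.5,0.5],[0,0,0,0,0,0.8,0.5],[0,0,0,0,0,0.8,0.5],[0,0,0,0,0,0.5,0.5],[0,0,0,0,0,0.27,0.5],[0,0,0,0,0,0,0.5],[0,0,0,0,0,0,0.4]]' >/dev/null; python3 st.py; python3 -m jog '[[0,0,0,0,0,0,0.27],[0,0,0,0,0,0,0.27],[0,0,0,0,0,0,0.27],[0,0,0,0,0,0,0.27]]' 5;python3 hub.py
python3 -c "
from cell import get_image;import cv2
cv2.imwrite('pics/w4.png',cv2.resize(get_image('wrist')['image'][100:460,100:580],(480,360)))"
```

```text
t 9.22 pos [0.4726 0.0131 0.1606] press [-0.0389 -0.0302] yaw 47.7 zax [ 0. -0. -1.] F [-0.31  0.19  0.45] w 0.0431 gf 0.0 q6 0.69
time_s: 9.55
position: [0.4726, 0.013, 0.1606]
eef_rot: [0.0, 0.915, 0.404, 0.0]
force: [-0.4, -0.7, -0.0]
grip_width: 0.0257
gripper_force: 0.0
hub [(0.1458, 2376), (0.1439, 122)] ang 228.8 rad 0.0495 z 0.1603 F [ 0.  -0.2  0.2] w 0.0256 t 9.7
```

View pics/w4.png

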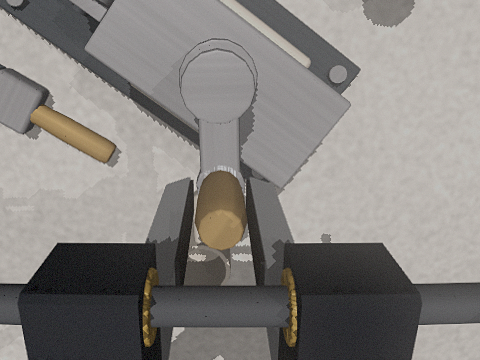

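The knob sits between the pads at (220,215), with the hub clear at (218,85). I'll lead it backward in this loose cage and check the hub height every 12°.

```bash
python3 -m jog '[[0,0,-1,0.009,0.174,0,0.27],[0,0,-1,0.009,0.174,0,0.27],[0,0,0,0,0,0,0.27]]' >/dev/null; python3 hub.py && python3 -m jog '[[0,0,-1,0.009,0.174,0,0.27],[0,0,-1,0.009,0.174,0,0.27],[0,0,0,0,0,0,0.27]]' >/dev/null; python3 hub.py && python3 -m jog '[[0,0,-1,0.009,0.174,0,0.27],[0,0,-1,0.009,0.174,0,0.27],[0,0,0,0,0,0,0.27]]' >/dev/null; python3 hub.py; python3 st.py
```

```text
hub [(0.1458, 2396), (0.1445, 110)] ang 240.8 rad 0.0497 z 0.16 F [0.6 0.7 0.8] w 0.0253 t 10.1
hub [(0.1458, 2393), (0.1444, 117)] ang 252.6 rad 0.0499 z 0.16 F [-0.6  0.1  0.5] w 0.0251 t 10.4
hub [(0.1377, 2199), (0.1371, 88)] ang 264.6 rad 0.0501 z 0.16 F [-0.7  0.1  0.7] w 0.025 t 10.8
t 10.75 pos [5.002e-01 4.000e-04 1.600e-01] press [-0.0142 -0.048 ] yaw 83.3 zax [ 0. -0. -1.] F [-0.7   0.1   0.72] w 0.025 gf 0.0 q6 0.04
```

The screw dropped between 253° and 265°. I'll lower 8 mm, grip the knob, and work out the rows for the forward circle at a fixed tool yaw.

```bash
python3 -m jog '[[0,0,0,0,0,0.14,0.27],[0,0,0,0,0,0.13,0.27],[0,0,0,0,0,0,0],[0,0,0,0,0,0,0],[0,0,0,0,0,0,0],[0,0,0,0,0,0,0]]' 15; python3 hub.py; python3 - <<'E'
import numpy as np
for k in range(37):
    a=np.radians(86.3-10*k);print(k,"%.2f,%.2f"%(.2905*np.cos(a),-.2905*np.sin(a)),end="; ")
E
```

```text
time_s: 11.25
position: [0.5002, 0.0004, 0.1516]
eef_rot: [-0.0, 0.745, 0.667, -0.0]
force: [0.6, 2.0, -4.2]
grip_width: 0.0217
gripper_force: 15.0
hub [(0.1382, 2409), (0.1373, 89)] ang 264.6 rad 0.05 z 0.1517 F [-0.7  2.9 -4.8] w 0.0215 t 11.3
0 0.02,-0.29; 1 0.07,-0.28; 2 0.12,-0.27; 3 0.16,-0.24; 4 0.20,-0.21; 5 0.23,-0.17; 6 0.26,-0.13; 7 0.28,-0.08; 8 0.29,-0.03; 9 0.29,0.02; 10 0.28,0.07; 11 0.27,0.12; 12 0.24,0.16; 13 0.21,0.20; 14 0.17,0.23; 15 0.13,0.26; 16 0.08,0.28; 17 0.03,0.29; 18 -0.02,0.29; 19 -0.07,0.28; 20 -0.12,0.27; 21 -0.16,0.24; 22 -0.20,0.21; 23 -0.23,0.17; 24 -0.26,0.13; 25 -0.28,0.08; 26 -0.29,0.03; 27 -0.29,-0.02; 28 -0.28,-0.07; 29 -0.27,-0.12; 30 -0.24,-0.16; 31 -0.21,-0.20; 32 -0.17,-0.23; 33 -0.13,-0.26; 34 -0.08,-0.28; 35 -0.03,-0.29; 36 0.02,-0.29;
```

```bash
python3 -m jog '[[0,0,0,0.02,-0.29,0.0074,0],[0,0,0,0.07,-0.28,0.0074,0],[0,0,0,0.12,-0.27,0.0074,0],[0,0,0,0.16,-0.24,0.0074,0],[0,0,0,0,0,0,0]]' | grep force; python3 hub.py;  python3 -m jog '[[0,0,0,0.2,-0.21,0.0074,0],[0,0,0,0.23,-0.17,0.0074,0],[0,0,0,0.26,-0.13,0.0074,0],[0,0,0,0.28,-0.08,0.0074,0],[0,0,0,0.29,-0.03,0.0074,0],[0,0,0,0,0,0,0]]' | grep force; python3 hub.py
```

```text
force: [4.4, 5.5, -4.9]
gripper_force: 15.0
hub [(0.1383, 2275), (0.1372, 91)] ang 224.1 rad 0.0498 z 0.1515 F [ 5.7  4.3 -5.4] w 0.0219 t 11.9
force: [8.0, -1.4, -5.2]
gripper_force: 15.0
hub [(0.1374, 1924), (0.1364, 91)] ang 174.9 rad 0.0495 z 0.1506 F [ 8.9 -0.2 -4.9] w 0.0213 t 12.5
```

```bash
python3 -m jog '[[0,0,0,0.29,0.02,0.014,0],[0,0,0,0.28,0.07,0.014,0],[0,0,0,0.27,0.12,0.014,0],[0,0,0,0.24,0.16,0.012,0],[0,0,0,0.21,0.2,0.012,0],[0,0,0,0,0,0,0]]' | grep force; python3 hub.py;  python3 -m jog '[[0,0,0,0.17,0.23,0.012,0],[0,0,0,0.13,0.26,0.012,0],[0,0,0,0.08,0.28,0.01,0],[0,0,0,0.03,0.29,0.01,0],[0,0,0,0,0,0,0]]' | grep force; python3 hub.py
```

```text
force: [2.1, -1.9, -1.4]
gripper_force: 15.0
hub [(0.1347, 86), (0.134, 88)] ang 125.0 rad 0.0498 z 0.1482 F [ 3.6 -1.4 -1.2] w 0.0213 t 13.1
force: [1.9, -0.8, -0.2]
gripper_force: 15.0
hub [(0.1338, 1212), (0.1329, 87)] ang 84.3 rad 0.0498 z 0.1465 F [ 1.8 -0.1 -1.5] w 0.0211 t 13.6
```

```bash
python3 -m jog '[[0,0,0,-0.02,0.29,0.0074,0],[0,0,0,-0.07,0.28,0.0074,0],[0,0,0,-0.12,0.27,0.0074,0],[0,0,0,-0.16,0.24,0.0074,0],[0,0,0,-0.2,0.21,0.0074,0],[0,0,0,0,0,0,0]]' | grep force; python3 hub.py;  python3 -m jog '[[0,0,0,-0.23,0.17,0.0074,0],[0,0,0,-0.26,0.13,0.0074,0],[0,0,0,-0.28,0.08,0.0074,0],[0,0,0,-0.29,0.03,0.0074,0],[0,0,0,0,0,0,0]]' | grep force; python3 hub.py
```

```text
force: [5.3, 1.9, -0.5]
gripper_force: 15.0
hub [(0.1325, 450), (0.131, 5)] ang 33.4 rad 0.0503 z 0.1458 F [ 5.8  1.8 -0.7] w 0.0215 t 14.2
force: [5.3, -2.6, -1.1]
gripper_force: 15.0
hub [(0.1319, 1929), (None, 0)] ang 353.5 rad 0.0508 z 0.1452 F [ 5.5 -1.4 -1.5] w 0.0213 t 14.7
```

```bash
python3 -m jog '[[0,0,0,-0.29,-0.02,0.009,0],[0,0,0,-0.28,-0.07,0.009,0],[0,0,0,-0.27,-0.12,0.009,0],[0,0,0,-0.24,-0.16,0.009,0],[0,0,0,-0.21,-0.2,0.009,0],[0,0,0,0,0,0,0]]' | grep force; python3 hub.py;  python3 -m jog '[[0,0,0,-0.17,-0.23,0.009,0],[0,0,0,-0.13,-0.26,0.009,0],[0,0,0,-0.08,-0.28,0.009,0],[0,0,0,-0.03,-0.29,0.009,0],[0,0,0,0,0,0,0],[0,0,0,0,0,0,0]]' | grep force; python3 hub.py; python3 st.py
```

```text
force: [1.5, -5.6, 0.7]
gripper_force: 15.0
hub [(0.1305, 2300), (0.1296, 82)] ang 304.2 rad 0.0508 z 0.1437 F [ 2.2 -5.7  1. ] w 0.0215 t 15.3
force: [0.2, -5.2, 2.1]
gripper_force: 15.0
hub [(0.1297, 2426), (0.1287, 80)] ang 264.8 rad 0.0504 z 0.1425 F [-0.6 -5.8  2.8] w 0.0213 t 15.9
t 15.9 pos [0.5005 0.     0.1425] press [-0.0141 -0.0483] yaw 83.6 zax [-0.    -0.001 -1.   ] F [-0.63 -5.76  2.82] w 0.0213 gf 15.0 q6 0.04
```

```bash
python3 -m jog '[[0,0,0,0.01,-0.09,0.001,0],[0,0,0,0.015,-0.085,0.001,0],[0,0,0,0,0,0,0],[0,0,0,0,0,0,0],[0,0,0,0,0,0,0],[0,0,0,0,0,0,0]]' | grep force; python3 hub.py; python3 - <<'E'
from h import *
from cell import get_image
w=get_image("wrist");s=get_image("scene")
cv2.imwrite("pics/f.png",np.hstack([cv2.resize(w["image"],(400,300)),cv2.resize(s["image"][165:285,290:450],(400,300))]))
E
```

```text
force: [-1.5, -8.2, 3.4]
gripper_force: 15.0
hub [(0.1294, 2423), (0.1284, 86)] ang 258.8 rad 0.05 z 0.1424 F [-1.8 -8.1  4.2] w 0.022 t 16.5
```

View pics/f.png

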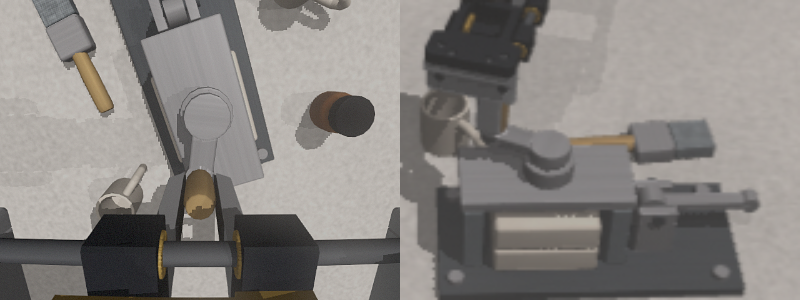

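The wrist view shows the knob held between the pads at (200,195). The scene view shows the lever level at (700,200) and the screw lowered. Everything is at rest, so I'm handing in.

```bash
python3 -c "
from cell import ctrl
print(ctrl.sign_off())"
```

```text
the job is handed in; nothing more can be done
None
```

The job is handed in: the lever is shut, the screw dropped when turned backward and was then run one forward turn, give or take about 6°, to about -16 mm, and the gripper still holds the handle; the fingertips pressed the shut lever with about 52 N at its stop, which I took as outside the 40 N limit on the arm and gripper body.

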